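# Lock a chip filter cartridge into its bayonet mount

## Robot

A 6-joint arm with a two-finger parallel gripper is mounted at the origin on a cart in front of the work surface, level with it; the furniture and walls round the work are solid. World frame = base frame: x ahead of the robot, y to its left, z up, the work surface at z = 0. Lengths are in m, angles in degrees, forces in N, time in s.
With the tool pointing down it reaches from about 0.375 to 0.825 m from the base axis. Payload 5.5 kg.
Tool frame: the origin (TCP) lies at the very end of the fingers, on their centre line; the grasp point (between the pads) lies 19 mm behind it (env.hold_point_z is the x of the grasp point in the tool frame, in m); x points along the fingers, y is the direction in which the jaws open and shut, and the axes are right-handed (so a half turn about x gives the same grasp; the last joint's range is limited). The gripper opens to 85 mm and grips with 20 to 120 N. Pads are 22 mm wide; open, the fingers measure 114 mm over their backs; the gripper's body (76 mm by 85 mm) begins 54 mm behind the grasp point. The pads swing forward as they close: fully open they stand 13 mm farther back than shut.
Start: joints at [-65.661, 17.962, -2.699, 69.339, 0, 90], TCP at [0.247, -0.547, 0.231] pointing down, gripper open.
Joint ranges: [-152.73, 152.73], [-39.44, 99.34], [-58.76, 71.6], [-118.89, 123.64], [-81.53, 83.1], [-180, 180]. Speed limits (degrees/s): [136.94, 136.94, 172.46, 180, 180, 180].

## Interface

Orientations are given as [roll, pitch, yaw] about the fixed x, y, z axes, in that order (R = Rz(yaw) Ry(pitch) Rx(roll)).
In Python, from rig import env, capture gives the robot as it stands. The module is installed in compiled form; this text tells all that it offers.
- The arm moves only by the tool step_arm, never from a script. Its argument "commands" is a list of rows, each a list of 7 numbers: the shift along the world's x, y, z in m, then the turn, a rotation vector about the world's x, y, z in degrees, then the finger opening in m, from 0 to 0.0854. In form: [[dx, dy, dz, rx, ry, rz, hand], ...]. A call has 1 to 5 rows; each row is the pose to reach, as a shift and turn from the pose measured when the call began; what a row does not reach only later rows make up. A row lasts 1/10 s, in which the tool goes at most 50 mm and 8.59 degrees, less where a joint would pass 70% of its speed; a pose out of reach is approached as far as the arm can. A call with a gripper value outside its range is refused whole. The fingers move at their own pace and stop on an object; the grip force is fixed at half the most. Time passes only in rows, so rows that repeat a pose let the fingers close. It gives the time, the measured TCP pose, the force and the opening at its end, in the units of the state.
- env.get_obs(): the state, without advancing time (a new reading comes with each control period).
- capture(name): name is "side" or "top" or "wrist"; returns a dict with "frame" (420x560x3 uint8, blue, green, red), "intrinsics" (3x3 intrinsics, pixels), "world_to_cam" (4x4, takes a point from world to camera coordinates); the wrist camera has in their place "hand_eye" (4x4, takes a point from camera to tool coordinates, whose origin is the TCP and whose axes are the tool frame's). Camera axes: x right, y down, z forward; pixel columns grow to the right and rows downward; lengths in m; the calibration is good to about 2 mm. A picture is of the moment at which its call begins: read the wrist's pose just before it. There is no depth.
- env.sign_off(): hands the job in, once; it reports no verdict.
The state is a dict: "t": time; "joints": joint angles; "joint_velocities": joint speeds; "effort": joint torques, N m; "position": TCP position; "tcp_rot": TCP orientation; "wrist_force": force on the tool from outside, world axes, zero at the start; "ft_torque": the same for the moment, N m; "grip_width": finger opening in m.
Only numpy, scipy, OpenCV 4.12 (cv2) and the standard library are available. Lean on these libraries where they do the work, as an engineer would, in place of code of your own. Each camera call takes 0.05 s, during which the arm holds its last target. There are 200 camera calls.

## Task

Pick up the filter cartridge by the grip bar on its top, push its neck into the bayonet mount of the suction unit against the spring, and twist it clockwise (seen from above) about a quarter turn to the stop, so that the spring locks it; then let go. Feel for the slots and for the stop and work gently: the cartridge must never bear on the unit with more than 50 N. Leave the oil bottle, the brass padlock and the lock cylinder where they are.

Things in the scene. Friction and masses are not known exactly. Their poses are not given: they have to be found in the camera images.
- grip (a point): Point on the axis of the filter cartridge (0.2 kg), in its black grip bar, 71 mm above its foot. Bar 52 mm long (along x, a yellow mark at each end), 18 mm thick (along y), from 49 to 85 mm above the foot; below it a white ribbed drum, 58 mm diameter, 21 to 49 mm. z up. It starts standing upright on the worktop.
- cartridge: The same cartridge; origin at the centre of its foot, axes as grip. Black neck 36 mm diameter, 0 to 21 mm above the foot; on it two opposite yellow lugs on the x axis, 4 to 9 mm above the foot, out to 25 mm radius, each 0.48 rad wide, edges bevelled below.
- filter_unit: Suction unit: fixed grey box 150 (x) x 130 x 45 mm with a hose stub at +x; origin under its centre. In its top a metal bayonet collar, 70 mm diameter, clamped at an angle that is not given: the line through its two slots lies within 0.4 rad of the unit's x axis, either way. The collar does not turn in use. Seen from above the cartridge locks clockwise.
- socket (a point): Centre of the collar's flat top, 56 mm above the worktop; axes of the unit. Hole 39 mm diameter, two opposite slots out to 27 mm radius, 0.64 rad wide (a lug has 0.08 rad play either side). Lugs that miss the slots stand on the top: grip is then 67 mm above this point. In the slots the foot meets the orange spring plate at 62 mm; lugs are below the rim at less than 57 mm; bottom stop at 53.5 mm.
- locked (a point): Point 59.5 mm above socket: where grip rests once locked. Below the rim the lugs turn clockwise to a solid stop 1.46 rad from the slots' centre (counter-clockwise stop at 0.08 rad). At 1.38 to 1.46 rad there are recesses 2.5 mm deep in the rim's underside, into which the spring lifts the lugs when let go. A twist of 0.6 N m against the stop loads the lugs with 50 N.
- plunger (a joint): How far the orange spring plate in the socket is pushed down, m: 0 free, 0.005 when the lugs just clear the rim, 0.0085 at its bottom stop, 0.0025 when the cartridge is locked. Spring force 3.4 N at 0, 5 N at 0.0025, 6.7 N at 0.005, 9 N at the bottom.
- oil_bottle_mid (a point): Loose white oil bottle with red spout, 39 x 39 x 150 mm, upright; point on its axis 50 mm up. Leave alone.
- brass_padlock_mid (a point): Loose brass padlock lying flat, 76 x 48 x 15 mm; point at mid height. Leave alone.
- lock_cylinder_mid (a point): Loose brass-coloured lock cylinder lying on its side, 70 x 31 x 17 mm; point at mid height. Leave alone.
There are look-alikes about, which are no part of the job. What is shaped like the cartridge but orange is not meant.

How it is judged (in metres and radians):
On the way:
1. the cartridge is pushed into the mount until its lugs are below the rim (horizontal distance between grip and socket below 0.005 m and value of joint plunger above 0.005 m), for 0.1 s.
At the end, for the whole second after the job is handed in: The cartridge stands upright (within 0.07 rad) in the mount, its axis within 5 mm of the mount's, turned at least 0.8 rad from the unit's x axis, and the lugs are up in the locking recesses, so that they hold the spring plate 1.2 to 3.8 mm down (horizontal distance between grip and socket below 0.005 m and value of joint plunger between 0.0012 and 0.0038 m and angle between grip's own z axis and vertical below 0.07 rad and angle between the x axis of grip and the x axis of socket, either way round above 0.8 rad); the robot touches nothing.
It fails at once if the cartridge bears on the suction unit with more than 50 N (contact force between cartridge and filter_unit above 50 N).
It fails at once if oil bottle moved by more than 30 mm (distance of oil_bottle_mid from where it was at the start of the episode above 0.03 m).
It fails at once if brass padlock moved by more than 30 mm (distance of brass_padlock_mid from where it was at the start of the episode above 0.03 m).
It fails at once if lock cylinder moved by more than 30 mm (distance of lock_cylinder_mid from where it was at the start of the episode above 0.03 m).
It also fails if it takes over 72 s, if anything falls off the work surface, if the arm or the gripper's body presses on something with over 40 N, if the wrist force passes 120 N, or if a joint passes its speed limit or range.

## Working session

There is one attempt and no reset: what is moved stays moved. The work goes in short steps, Python scripts to look and compute and a tool call to move; the robot and the scene stay as the last step left them, time stands still between calls to the robot, and variables do not carry over. Pictures are saved under pics/ and viewed, about 8 in all and at most 12, crops included, and the job is handed in when it is done.

Besides the shell and the picture viewer there is one more tool, called after "Request:" by a JSON object that holds its "method" and its "body", one argument or row to a line. step_arm: Moves the arm, as the interface text tells. Its arguments: {"type":"object","properties":{"commands":{"type":"array"}},"required":["commands"]}

```bash
mkdir -p pics
cat > h.py <<'E'
import numpy as np, cv2
from rig import env, capture
from scipy.spatial.transform import Rotation as R
def snap(cam,name):
    o=env.get_obs(); c=capture(cam); cv2.imwrite(f'pics/{name}.png',c['frame'])
    K=np.array(c['intrinsics'])
    if cam=='wrist':
        T=np.eye(4); T[:3,:3]=R.from_euler('xyz',o['tcp_rot'],degrees=True).as_matrix(); T[:3,3]=o['position']
        W=np.linalg.inv(T@np.array(c['hand_eye']))
    else: W=np.array(c['world_to_cam'])
    np.savez(f'pics/{name}.npz',K=K,W=W); return c['frame'],K,W
def load(name):
    d=np.load(f'pics/{name}.npz'); return cv2.imread(f'pics/{name}.png'),d['K'],d['W']
def ray(K,W,uv):
    C=np.linalg.inv(W); d=C[:3,:3]@np.linalg.inv(K)@np.array([uv[0],uv[1],1.]); return C[:3,3],d
def plane(K,W,uv,z):
    p,d=ray(K,W,uv); return p+d*(z-p[2])/d[2]
def proj(K,W,P):
    q=W[:3,:3]@np.asarray(P,float)+W[:3,3]; q=K@q; return q[:2]/q[2]
E
python3 - <<'E'
from h import *
a,K,W=snap('top','top0'); print(K,np.linalg.inv(W)); b,K,W=snap('side','side0'); print(np.linalg.inv(W))
cv2.imwrite('pics/both0.png',cv2.resize(np.vstack([a,b]),(560*600//840*1,600)) if 0 else a)
print(env.get_obs(), env.hold_point_z)
E
```

```text
[[422.83980099   0.         281.34668946]
 [  0.         422.83980099 207.47420523]
 [  0.           0.           1.        ]] [[ 0.01805167 -0.97922761  0.20195895  0.32416802]
 [-0.99983635 -0.01744     0.00480785 -0.1034942 ]
 [-0.00118581 -0.20201269 -0.97938219  1.04825528]
 [ 0.          0.          0.          1.        ]]
[[-0.96274598  0.22624682 -0.14809645  0.71816036]
 [ 0.27003197  0.77554892 -0.57061949  0.58964638]
 [-0.0142448  -0.5893524  -0.80775048  1.0392804 ]
 [ 0.          0.          0.          1.        ]]
{'t': 0.1, 'joints': array([-6.56600179e+01,  1.80026305e+01, -2.74750650e+00,  6.93377978e+01,
       -8.06596415e-04,  8.99997920e+01]), 'joint_velocities': array([ 0.00198627, -0.00199405,  0.16127299,  0.05215429, -0.09577368,
       -0.02729029]), 'effort': array([ 9.79612232e-04, -5.40769351e+01,  3.40540195e+01,  1.11908282e-02,
        1.59555366e-04,  1.04716074e-05]), 'position': array([ 0.2470812 , -0.54621892,  0.23050229]), 'tcp_rot': array([-89.47466831,  89.91206148, 114.86552246]), 'wrist_force': array([ 0.22576702,  0.68494571, -0.23694968]), 'ft_torque': array([ 0.03769002,  0.00133882, -0.03296844]), 'grip_width': 0.08519936378289353} -0.0187
```

View pics/top0.png

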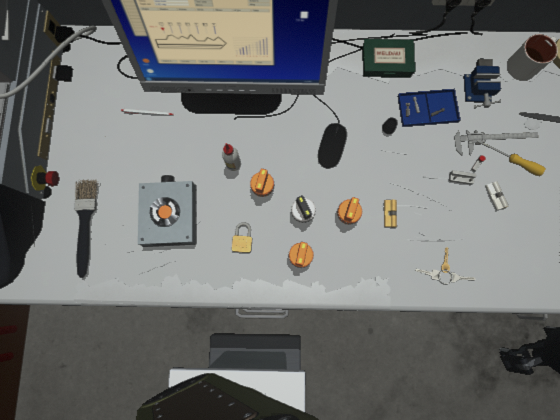

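View pics/side0.png

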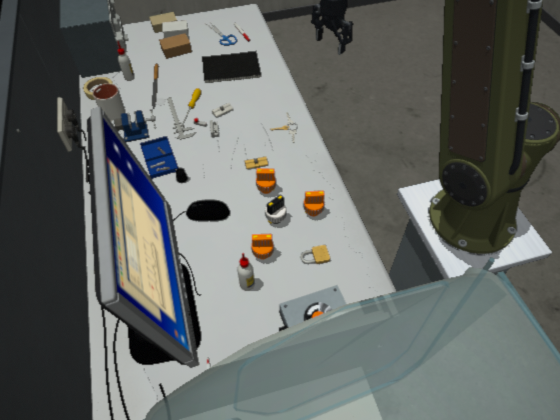

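The top view shows one white-drum cartridge with a black bar at about (303,208). The three look-alikes have orange drums: (262,183), (350,211) and (301,255). The suction unit is at (167,212) with its hose stub up, toward world +x. The white and black one fits the description, so I'll confirm it in an enlarged crop with the unit.

Run:
```python
from h import *
a,K,W=load('top0')
c1=cv2.resize(a[165:255,255:355],(400,360),interpolation=cv2.INTER_CUBIC)
c2=cv2.resize(a[167:257,117:217],(400,360),interpolation=cv2.INTER_CUBIC)
cv2.imwrite('pics/crop0.png',np.hstack([c1,c2]))
hsv=cv2.cvtColor(a,cv2.COLOR_BGR2HSV)
m=cv2.inRange(hsv,(22,80,80),(40,255,255)); m2=np.zeros_like(m); m2[190:226,285:321]=m[190:226,285:321]
n,l,s,c=cv2.connectedComponentsWithStats(m2)
for i in range(1,n): print('mark',c[i],s[i,4],plane(K,W,c[i],.083))
for uv in [(303,205)]: print(plane(K,W,uv,.085))
for uv in [(139,183),(193,180),(196,242),(139,245)]: print('box',plane(K,W,uv,.045))
print('collar',plane(K,W,(165,212),.056))
```

```text
mark [300.6        199.13333333] 15 [ 0.54394352 -0.14344621  0.083     ]
mark [307. 212.] 15 [ 0.51353145 -0.15859818  0.083     ]
[ 0.52958131 -0.14907512  0.085     ]
box [0.58611868 0.25164354 0.045     ]
box [0.59607588 0.11963297 0.045     ]
box [0.44343289 0.1032682  0.045     ]
box [0.43383992 0.23851807 0.045     ]
collar [0.51277691 0.17938398 0.056     ]
```

View pics/crop0.png

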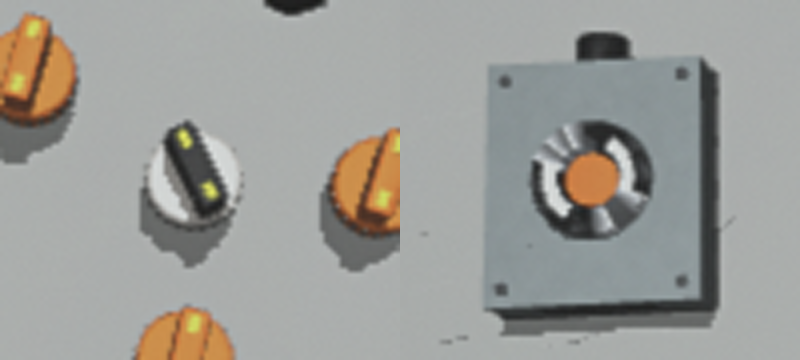

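The crop confirms it: a white drum with a black bar and two yellow marks, among orange decoys. The unit's collar is at about (165,212), but the slots are too coarse to read here, so I'll use the wrist camera. First, the wrist geometry.

Run:
```python
from h import *
o=env.get_obs(); M=R.from_euler('xyz',o['tcp_rot'],degrees=True).as_matrix(); print(M.round(3))
c=capture('wrist'); print(np.array(c['hand_eye']).round(3), np.array(c['intrinsics']).round(1))
y=M[:,1]; print('tool y yaw',np.degrees(np.arctan2(y[1],y[0])))
```

```text
[[-0.001  0.412 -0.911]
 [ 0.001 -0.911 -0.412]
 [-1.    -0.002  0.   ]]
[[ 0.    -0.305  0.952 -0.143]
 [ 1.     0.002  0.     0.   ]
 [-0.002  0.952  0.305 -0.078]
 [ 0.     0.     0.     1.   ]] [[296.9   0.  276.7]
 [  0.  296.9 210.5]
 [  0.    0.    1. ]]
tool y yaw -65.6598098493964
```

Request:
{"method": "step_arm", "body": {
  "commands": [
    [0.03,0.04,0.0,0,0,5,0.085],
    [0.06,0.08,0.0,0,0,5,0.085],
    [0.08,0.12,0.0,0,0,5,0.085],
    [0.11,0.16,0.0,0,0,5,0.085],
    [0.14,0.2,0.0,0,0,5,0.085]
  ]
}}

```text
t: 0.65
position: [0.3876, -0.3446, 0.2305]
tcp_rot: [-92.1, 89.9, 117.2]
wrist_force: [1.5, -0.2, 0.8]
grip_width: 0.085
```

Run:
```python
from h import *
o=env.get_obs(); M=R.from_euler('xyz',o['tcp_rot'],degrees=True).as_matrix(); y=M[:,1]
print(o['t'],o['position'],o['joints'].round(2),'yaw',np.degrees(np.arctan2(y[1],y[0])))
```

```text
0.65 [ 0.38759115 -0.34456575  0.2305034 ] [-4.1660e+01  9.2900e+00 -1.3900e+01  6.6880e+01  3.0000e-02  1.0905e+02] yaw -60.705668717314474
```

Request:
{"method": "step_arm", "body": {
  "commands": [
    [0.04,0.05,0,0,0,8.5,0.085],
    [0.07,0.1,0,0,0,17,0.085],
    [0.1,0.14,0,0,0,25.5,0.085],
    [0.13,0.18,0,0,0,34,0.085],
    [0.14,0.194,0,0,0,42.5,0.085]
  ]
}}

```text
t: 1.15
position: [0.5286, -0.1482, 0.2304]
tcp_rot: [-100.8, 89.9, 151.4]
wrist_force: [0.8, -0.0, 0.6]
grip_width: 0.0851
```

Request:
{"method": "step_arm", "body": {
  "commands": [
    [0,0,0,0,0,8.5,0.085],
    [0,0,0,0,0,17,0.085],
    [0,0,0,0,0,25.5,0.085],
    [0,0,0,0,0,34,0.085],
    [0,0,0,0,0,42.5,0.085]
  ]
}}

```text
t: 1.65
position: [0.5284, -0.148, 0.2301]
tcp_rot: [-111.0, 89.9, -175.9]
wrist_force: [-0.2, -0.4, 0.7]
grip_width: 0.085
```

Request:
{"method": "step_arm", "body": {
  "commands": [
    [0,0,0,0,0,8.5,0.085],
    [0,0,0,0,0,17,0.085],
    [0,0,0,0,0,25.5,0.085],
    [0,0,0,0,0,34,0.085],
    [0,0,0,0,0,42.5,0.085]
  ]
}}

```text
t: 2.15
position: [0.5282, -0.1479, 0.2297]
tcp_rot: [-125.3, 89.9, -147.4]
wrist_force: [-0.7, -0.3, -0.4]
grip_width: 0.085
```

Request:
{"method": "step_arm", "body": {
  "commands": [
    [0,0,0,0,0,8.5,0.085],
    [0,0,0,0,0,17,0.085],
    [0,0,0,0,0,25.5,0.085],
    [0,0,0,0,0,34,0.085],
    [0,0,0,0,0,42.5,0.085]
  ]
}}

```text
t: 2.65
position: [0.528, -0.1478, 0.2294]
tcp_rot: [-139.1, 89.9, -118.3]
wrist_force: [-0.2, -0.3, 0.5]
grip_width: 0.0845
```

```bash
cat >> h.py <<'E'
def state():
    o=env.get_obs(); M=R.from_euler('xyz',o['tcp_rot'],degrees=True).as_matrix(); y=M[:,1]
    print('t',round(o['t'],2),'pos',o['position'].round(4),'j',o['joints'].round(1),'yaw %.2f'%np.degrees(np.arctan2(y[1],y[0])),'tool x',M[:,0].round(3),'F',o['wrist_force'].round(1),'T',o['ft_torque'].round(2),'w',round(o['grip_width'],4)); return o,M
E
python3 - <<'E'
from h import *
state(); a,K,W=snap('wrist','w1')
hsv=cv2.cvtColor(a,cv2.COLOR_BGR2HSV)
m=cv2.inRange(hsv,(22,80,80),(40,255,255))
n,l,s,c=cv2.connectedComponentsWithStats(m)
for i in range(1,n):
  if s[i,4]>15: print('mark',c[i],s[i],plane(K,W,c[i],.085))
E
```

```text
t 2.65 pos [ 0.528  -0.1478  0.2294] j [-15.6  12.5 -10.2  67.4  -0.1 -36.3] yaw 110.79 tool x [-0.001 -0.002 -1.   ] F [-0.2 -0.3  0.5] T [0.02 0.03 0.  ] w 0.0845
mark [331.2972973  70.       ] [328  65   8  10  37] [ 0.40213403 -0.1448437   0.085     ]
mark [103.34447674 119.7122093 ] [ 92  91  22  58 688] [ 0.51566744 -0.32486869  0.085     ]
mark [ 91.94871795 103.79487179] [90 92  6 22 39] [ 0.50552394 -0.33722135  0.085     ]
mark [310.02631579 104.76315789] [307 101   8   9  38] [ 0.43546534 -0.1511485   0.085     ]
mark [ 86.43181818 132.70454545] [ 84 122   6  21  44] [ 0.53295405 -0.33748826  0.085     ]
mark [173.67857143 141.92857143] [169 136  10  13  84] [ 0.51199397 -0.25881283  0.085     ]
mark [155.4025974  170.18181818] [151 165  10  12  77] [ 0.54449423 -0.26852334  0.085     ]
mark [272.26086957 180.40217391] [268 175   9  12  92] [ 0.51338099 -0.15862352  0.085     ]
mark [276.27710843 213.01204819] [272 208   9  11  83] [ 0.54353456 -0.1429103   0.085     ]
mark [351.9   269.025] [348 266   9   7  40] [ 0.57401427 -0.04361442  0.085     ]
mark [332.78787879 291.42424242] [329 289   8   6  33] [ 0.60692064 -0.0515029   0.085     ]
```

View pics/w1.png

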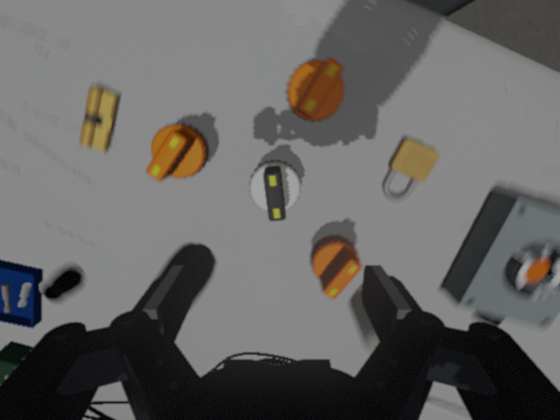

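The wrist view shows the white cartridge at (274,188) with marks at (272,180) and (276,213). That gives a centre of (0.5285, -0.1508) and a bar yaw of about 27°, and the top view agrees. Turning and descending.

Request:
{"method": "step_arm", "body": {
  "commands": [
    [0.0005,-0.003,-0.03,0,0,6.4,0.06],
    [0.0005,-0.003,-0.06,0,0,6.4,0.06],
    [0.0005,-0.003,-0.09,0,0,6.4,0.06],
    [0.0005,-0.003,-0.12,0,0,6.4,0.06],
    [0.0005,-0.003,-0.13,0,0,6.4,0.06]
  ]
}}

```text
t: 3.2
position: [0.526, -0.1501, 0.0963]
tcp_rot: [161.6, 89.7, -171.1]
wrist_force: [-0.2, 0.7, -0.5]
grip_width: 0.0601
```

Run:
```python
from h import *
state(); a,K,W=snap('wrist','w2')
hsv=cv2.cvtColor(a,cv2.COLOR_BGR2HSV)
m=cv2.inRange(hsv,(22,80,80),(40,255,255))
n,l,s,c=cv2.connectedComponentsWithStats(m)
for i in range(1,n):
  if s[i,4]>30: print('mark',c[i],s[i],plane(K,W,c[i],.085))
```

```text
t 3.2 pos [ 0.526  -0.1501  0.0963] j [-15.8  17.9 -21.3  51.1  -0.1 -43.2] yaw 117.37 tool x [-0.006 -0.001 -1.   ] F [-0.2  0.7 -0.5] T [ 0.01  0.   -0.01] w 0.0601
mark [412.86872587  52.41312741] [403  41  21  24 259] [ 0.40237609 -0.14301302  0.085     ]
mark [25.58695652 54.69565217] [21 48 10 15 92] [ 0.48668147 -0.30305171  0.085     ]
mark [20.57647059 88.04705882] [15 79 13 18 85] [ 0.50231127 -0.30178683  0.085     ]
mark [ 11.24778761 105.52212389] [  1 100  22  14 113] [ 0.51240884 -0.30399942  0.085     ]
mark [362.37442922 111.58447489] [353 101  20  22 219] [ 0.43548193 -0.1498396   0.085     ]
mark [103.19066148 145.02723735] [ 93 135  21  21 257] [ 0.51005009 -0.25830902  0.085     ]
mark [ 66.01801802 190.85585586] [ 57 182  19  19 222] [ 0.54237959 -0.26857095  0.085     ]
mark [274.56930693 233.58910891] [269 225  12  18 202] [ 0.51295187 -0.15858778  0.085     ]
mark [273.65365854 286.87804878] [268 279  13  17 205] [ 0.54340588 -0.14345921  0.085     ]
```

Request:
{"method": "step_arm", "body": {
  "commands": [
    [0.002,-0.001,-0.015,0,-0.3,-0.4,0.06],
    [0.002,-0.001,-0.03,0,-0.3,-0.4,0.06],
    [0.002,-0.001,-0.04,0,-0.3,-0.4,0.06],
    [0.002,-0.001,-0.04,0,-0.3,-0.4,0.06]
  ]
}}

```text
t: 3.65
position: [0.5277, -0.151, 0.0559]
tcp_rot: [167.0, 89.9, -166.0]
wrist_force: [0.2, 0.3, -0.7]
grip_width: 0.06
```

Request:
{"method": "step_arm", "body": {
  "commands": [
    [0,0,0,0,0,0,0.0],
    [0,0,0,0,0,0,0.0],
    [0,0,0,0,0,0,0.0],
    [0,0,0,0,0,0,0.0],
    [0,0,0,0,0,0,0.0]
  ]
}}

```text
t: 4.15
position: [0.5284, -0.1512, 0.0568]
tcp_rot: [-147.7, 89.9, -120.7]
wrist_force: [-1.1, 0.3, 6.5]
grip_width: 0.017
```

Request:
{"method": "step_arm", "body": {
  "commands": [
    [0,0,0,0,0,0,0.0],
    [0,0,0,0,0,0,0.0],
    [0,0,0,0,0,0,0.0]
  ]
}}

```text
t: 4.45
position: [0.5284, -0.1511, 0.0569]
tcp_rot: [-144.7, 89.9, -117.8]
wrist_force: [-1.3, 0.3, 1.1]
grip_width: 0.0164
```

Run:
```python
from h import *
state()
```

```text
t 4.45 pos [ 0.5284 -0.1511  0.0569] j [-15.9  20.2 -23.9  45.9  -0.1 -42.9] yaw 116.96 tool x [-0.    -0.001 -1.   ] F [-1.3  0.3  1.1] T [0.04 0.07 0.05] w 0.0164
```

Request:
{"method": "step_arm", "body": {
  "commands": [
    [0,0,0.04,0,0,0,0.0],
    [0,0,0.08,0,0,0,0.0],
    [-0.01,0.02,0.11,0,0,-5,0.0],
    [-0.01,0.06,0.11,0,0,-12,0.0],
    [-0.01,0.1,0.11,0,0,-20,0.0]
  ]
}}

```text
t: 4.95
position: [0.5188, -0.0507, 0.1679]
tcp_rot: [-36.6, 89.9, -30.1]
wrist_force: [-0.6, 0.6, -2.2]
grip_width: 0.0169
```

Request:
{"method": "step_arm", "body": {
  "commands": [
    [0,0.045,0,0,0,0,0.0],
    [0,0.09,0,0,0,0,0.0],
    [0,0.135,0,0,0,0,0.0],
    [0,0.18,0,0,0,0,0.0],
    [0.03,0.22,0,0,0,0,0.0]
  ]
}}

```text
t: 5.45
position: [0.5452, 0.1709, 0.1673]
tcp_rot: [-153.5, 89.8, -146.9]
wrist_force: [1.8, -0.3, -1.7]
grip_width: 0.0172
```

Request:
{"method": "step_arm", "body": {
  "commands": [
    [0.03,0.01,-0.01,0,0,0,0.0],
    [0.035,0.01,-0.03,0,0,0,0.0],
    [0.035,0.01,-0.036,0,0,0,0.0],
    [0.035,0.01,-0.036,0,0,0,0.0]
  ]
}}

```text
t: 5.85
position: [0.5782, 0.1803, 0.1295]
tcp_rot: [-163.3, 89.6, -156.7]
wrist_force: [-0.8, 0.2, -2.9]
grip_width: 0.0169
```

Run:
```python
from h import *
state(); a,K,W=snap('wrist','w3'); print(proj(K,W,[.513,.179,.056]))
```

```text
t 5.85 pos [0.5782 0.1803 0.1295] j [ 17.3  22.2 -10.4  57.9  -0.   10.7] yaw 96.60 tool x [-0.007 -0.003 -1.   ] F [-0.8  0.2 -2.9] T [-0.03  0.04 -0.06] w 0.0169
[286.30770054 135.74132277]
```

View pics/w3.png

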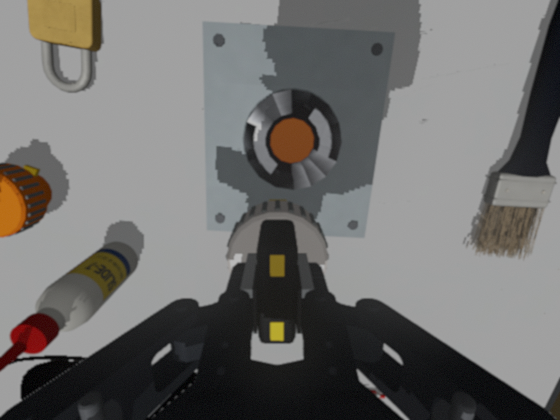

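Run:
```python
from h import *
a,K,W=load('w3')
# collar plane rectified: 10 px/mm, up = +x, left = +y
c0=np.array([.513,.179]); 
P=np.array([[-1,-1],[1,-1],[1,1],[-1,1]])*.04
src=np.float32([proj(K,W,[c0[0]+p[0],c0[1]+p[1],.056]) for p in P])
dst=np.float32([[300-p[1]*7000,300-p[0]*7000] for p in P])
r=cv2.warpPerspective(a,cv2.getPerspectiveTransform(src,dst),(600,600),flags=cv2.INTER_CUBIC)
cv2.imwrite('pics/rect3.png',r)
```

```text
(no output)
```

View pics/rect3.png

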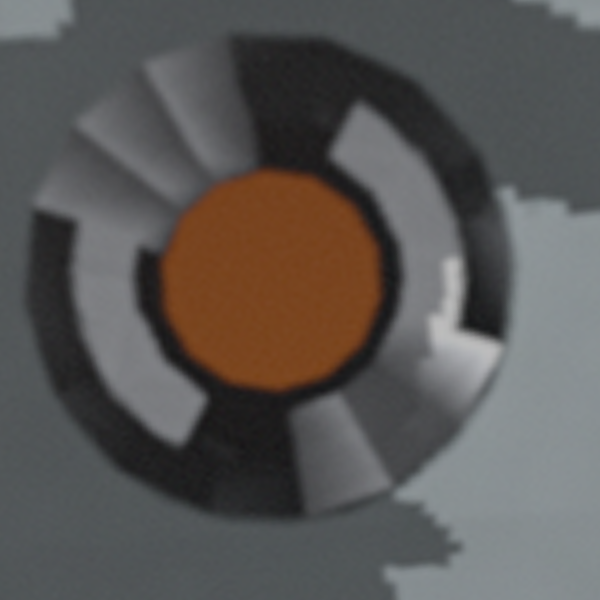

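Request:
{"method": "step_arm", "body": {
  "commands": [
    [0.0,-0.04,0,0,-0.4,0,0.0],
    [0.0,-0.08,0,0,-0.4,0,0.0],
    [0.0,-0.08,0,0,-0.4,0,0.0],
    [0.0,-0.08,0,0,-0.4,0,0.0]
  ]
}}

```text
t: 6.3
position: [0.5789, 0.0991, 0.1319]
tcp_rot: [-35.9, 89.8, -29.4]
wrist_force: [0.9, 0.6, -2.0]
grip_width: 0.0171
```

```bash
cat >> h.py <<'E'
def rect(name,c0=(.513,.179),z=.056,h=.04,s=7000):
    a,K,W=load(name); P=np.array([[-1,-1],[1,-1],[1,1],[-1,1]])*h; n=int(2*h*s)+40
    src=np.float32([proj(K,W,[c0[0]+p[0],c0[1]+p[1],z]) for p in P])
    dst=np.float32([[n/2-p[1]*s,n/2-p[0]*s] for p in P])
    return cv2.warpPerspective(a,cv2.getPerspectiveTransform(src,dst),(n,n),flags=cv2.INTER_CUBIC)
E
python3 - <<'E'
from h import *
state(); snap('wrist','w4')
E
```

```text
t 6.3 pos [0.5789 0.0991 0.1319] j [  9.8  19.7 -13.6  56.5  -0.1   3.4] yaw 96.44 tool x [ 0.003 -0.002 -1.   ] F [ 0.9  0.6 -2. ] T [ 0.06 -0.02  0.01] w 0.0171
```

Request:
{"method": "step_arm", "body": {
  "commands": [
    [0.0,0.045,0,0,0,0,0.0],
    [0.0,0.09,0,0,0,0,0.0],
    [0.0,0.13,0,0,0,0,0.0],
    [0.0,0.15,0,0,0,0,0.0],
    [0.0,0.15,0,0,0,0,0.0]
  ]
}}

```text
t: 6.85
position: [0.5787, 0.2537, 0.1321]
tcp_rot: [-14.4, 89.8, -7.6]
wrist_force: [1.0, -0.0, -2.6]
grip_width: 0.0169
```

Run:
```python
from h import *
state(); snap('wrist','w5')
f=lambda n: cv2.convertScaleAbs(cv2.resize(rect(n,s=5000),(400,400)),alpha=1.6)
cv2.imwrite('pics/rect45.png',np.hstack([f('w4'),f('w5')]))
```

```text
t 6.85 pos [0.5787 0.2537 0.1321] j [23.7 24.2 -7.  58.6 -0.1 17. ] yaw 96.78 tool x [ 0.004 -0.001 -1.   ] F [ 1.  -0.  -2.6] T [-0.05 -0.04 -0.02] w 0.0169
```

View pics/rect45.png

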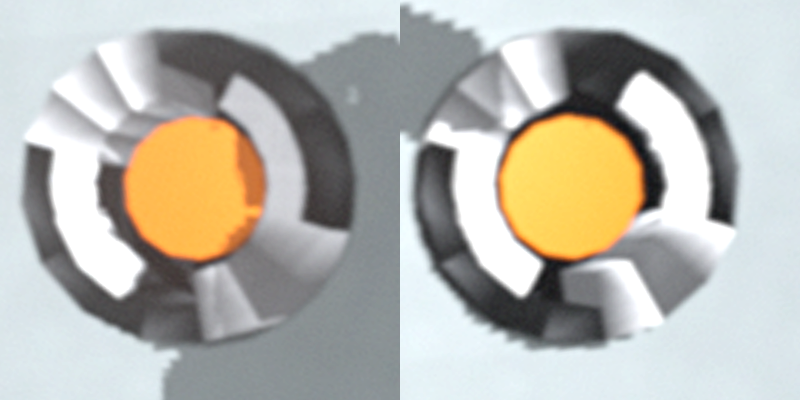

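The collar reads clearly now. Two light flat arcs (the thin rim at z=0.056) span roughly [73,153]° and [-107,-27]° in world yaw. The facetted solid blocks span [8,73]°, and the dark slots span [-27,8]°. The far arc end at -107° is the stop, 97.4° clockwise of the slot centre, so the slot line is at about -9.6°. Next I'll fit the centre and the edges.

Run:
```python
from h import *
from scipy.optimize import least_squares
from scipy.ndimage import map_coordinates, gaussian_filter1d
for n in ('w3','w4','w5'):
    a,K,W=load(n); g=cv2.cvtColor(a,cv2.COLOR_BGR2GRAY).astype(float); c=np.array([.5165,.1828])
    samp=lambda pts: map_coordinates(g,np.array([proj(K,W,[*p,.056])[::-1] for p in pts]).T,order=1)
    for it in range(3):
        E=[]; rr=np.arange(.022,.033,.00025)
        for t in np.radians(np.r_[82:146:4,-98:-34:4]):
            u=np.array([np.cos(t),np.sin(t)]); s=gaussian_filter1d(samp(c+rr[:,None]*u),3); d=np.diff(s); k=d.argmin()
            if d[k]<-1.: E.append(c+(rr[k]+.000125)*u)
        E=np.array(E); f=least_squares(lambda p: np.hypot(*(E-p[:2]).T)-p[2],[*c,.028],loss='soft_l1',f_scale=.0005); c=f.x[:2]
    # arc end edges at r=24 mm, angles
    out=[]
    for lo,hi in ((130,175),(-50,-5)):   # arc -> dark slot edge
        tt=np.radians(np.arange(lo,hi,.5)); s=np.mean([samp(c+r*np.c_[np.cos(tt),np.sin(tt)]) for r in (.022,.0235,.025)],0)
        d=np.diff(gaussian_filter1d(s,3)); k=np.abs(d).argmax(); out.append((lo+.5*k+.25,d[k].round(1)))
    print(n,f.x.round(4),len(E),'rms mm',1e3*np.std(f.fun).round(5),out)
a,K,W=load('top0'); print(proj(K,W,[.5165,.1828,.056]))
```

```text
w3 [0.5165 0.1836 0.0278] 32 rms mm 0.18000000000000002 [(np.float64(153.75), np.float64(-9.0)), (np.float64(-26.75), np.float64(-7.4))]
w4 [0.5163 0.1839 0.0279] 32 rms mm 0.18000000000000002 [(np.float64(155.75), np.float64(-10.3)), (np.float64(-26.75), np.float64(-7.0))]
w5 [0.5165 0.1831 0.0281] 32 rms mm 0.18000000000000002 [(np.float64(153.75), np.float64(-14.6)), (np.float64(-24.75), np.float64(-13.1))]
[163.68936815 210.44840831]
```

Run:
```python
from h import *
o,M=state(); a,K,W=load('w5')
hsv=cv2.cvtColor(a,cv2.COLOR_BGR2HSV); m=cv2.inRange(hsv,(22,80,80),(40,255,255)); m[:,:240]=0; m[:,320:]=0; m[:200]=0
n,l,s,c=cv2.connectedComponentsWithStats(m); P=[]
for i in range(1,n):
  if s[i,4]>40: P.append(plane(K,W,c[i],o['position'][2]+.0281)); print(c[i],s[i,4],P[-1])
d=P[1]-P[0]; print('yaw',np.degrees(np.arctan2(d[1],d[0])),'centre-tcp mm',1e3*((P[0]+P[1])/2-o['position']), 'len',np.linalg.norm(d))
```

```text
t 6.9 pos [0.5786 0.2517 0.1319] j [23.6 24.2 -7.  58.6 -0.2 16.9] yaw 96.70 tool x [ 0.003 -0.002 -1.   ] F [-0.3 -0.7 -2.2] T [ 0.01  0.   -0.02] w 0.0169
[276.97859327 265.46788991] 327 [0.56207538 0.25146961 0.16002527]
[276.47603834 330.71246006] 313 [0.59596569 0.25532529 0.16002527]
yaw 6.490587139966348 centre-tcp mm [ 0.435035   1.6842868 28.1      ] len 0.03410894149322018
```

Request:
{"method": "step_arm", "body": {
  "commands": [
    [-0.03,-0.03,0.003,0,-0.2,-5,0.0],
    [-0.0622,-0.0682,0.003,0,-0.2,-10,0.0],
    [-0.0622,-0.0682,-0.003,0,-0.2,-15,0.0],
    [-0.0622,-0.0682,-0.007,0,-0.2,-15,0.0],
    [-0.0622,-0.0682,-0.007,0,-0.2,-15,0.0]
  ]
}}

```text
t: 7.4
position: [0.5169, 0.1829, 0.125]
tcp_rot: [-16.4, 89.6, -24.6]
wrist_force: [0.5, -0.7, -1.9]
grip_width: 0.0171
```

Run:
```python
from h import *
state()
```

```text
t 7.4 pos [0.5169 0.1829 0.125 ] j [ 19.7  16.  -19.8  53.9  -0.3  27.9] yaw 81.75 tool x [ 0.007 -0.003 -1.   ] F [ 0.5 -0.7 -1.9] T [ 0.   -0.04  0.01] w 0.0171
```

Request:
{"method": "step_arm", "body": {
  "commands": [
    [-0.0005,0.0006,-0.006,0.15,0.4,0,0.0],
    [-0.0005,0.0006,-0.012,0.15,0.4,0,0.0],
    [-0.0005,0.0006,-0.012,0.15,0.4,0,0.0]
  ]
}}

```text
t: 7.7
position: [0.5161, 0.1836, 0.1118]
tcp_rot: [-139.4, 89.9, -147.6]
wrist_force: [-0.4, -0.2, -2.2]
grip_width: 0.0171
```

Request:
{"method": "step_arm", "body": {
  "commands": [
    [0,0,-0.002,0,0,0,0.0],
    [0,0,-0.004,0,0,0,0.0],
    [0,0,-0.005,0,0,0,0.0]
  ]
}}

```text
t: 8.0
position: [0.516, 0.1837, 0.1064]
tcp_rot: [-140.4, 89.9, -148.5]
wrist_force: [-0.5, 0.3, -2.2]
grip_width: 0.0167
```

Run:
```python
from h import *
state()
```

```text
t 8.0 pos [0.516  0.1837 0.1064] j [ 19.6  17.3 -20.7  52.2  -0.   27.8] yaw 81.81 tool x [-0.002 -0.001 -1.   ] F [-0.5  0.3 -2.2] T [-0.02  0.   -0.02] w 0.0167
```

At z=0.1064 there's no reaction, and lugs standing on the rim would have stopped at 0.1089, so they are in the slots. Pushing on against the spring.

Request:
{"method": "step_arm", "body": {
  "commands": [
    [0,0,-0.002,0,0,0,0.0],
    [0,0,-0.004,0,0,0,0.0],
    [0,0,-0.005,0,0,0,0.0]
  ]
}}

```text
t: 8.3
position: [0.5162, 0.1838, 0.1017]
tcp_rot: [-138.4, 89.9, -146.6]
wrist_force: [-1.5, -0.9, 2.5]
grip_width: 0.017
```

Request:
{"method": "step_arm", "body": {
  "commands": [
    [0,0,-0.002,0,0,0,0.0],
    [0,0,-0.004,0,0,0,0.0],
    [0,0,-0.0045,0,0,0,0.0]
  ]
}}

```text
t: 8.6
position: [0.5163, 0.1838, 0.0974]
tcp_rot: [-136.0, 89.9, -144.2]
wrist_force: [-1.9, 0.4, 5.6]
grip_width: 0.0174
```

Run:
```python
from h import *
state()
```

```text
t 8.6 pos [0.5163 0.1838 0.0974] j [ 19.6  17.7 -21.4  51.   -0.   27.8] yaw 81.82 tool x [-0.001 -0.001 -1.   ] F [-1.9  0.4  5.6] T [-0.15  0.52  0.06] w 0.0174
```

Request:
{"method": "step_arm", "body": {
  "commands": [
    [0,0,-0.0003,0,0,-3,0.0],
    [0,0,-0.0003,0,0,-6,0.0],
    [0,0,-0.0003,0,0,-9,0.0]
  ]
}}

```text
t: 8.9
position: [0.5172, 0.184, 0.0977]
tcp_rot: [-29.6, 90.0, -46.9]
wrist_force: [-0.8, -1.2, 4.8]
grip_width: 0.0172
```

Run:
```python
from h import *
state()
```

```text
t 8.9 pos [0.5172 0.184  0.0977] j [ 19.6  17.7 -21.3  50.9  -0.   36.9] yaw 72.69 tool x [ 0. -0. -1.] F [-0.8 -1.2  4.8] T [-0.18  0.11  0.04] w 0.0172
```

Request:
{"method": "step_arm", "body": {
  "commands": [
    [-0.0008,-0.0003,-0.0005,0,0,-6,0.0],
    [-0.0008,-0.0003,-0.0005,0,0,-12,0.0],
    [-0.0008,-0.0003,-0.0005,0,0,-18,0.0],
    [-0.0008,-0.0003,-0.0005,0,0,-24,0.0]
  ]
}}

```text
t: 9.3
position: [0.5174, 0.1836, 0.0978]
tcp_rot: [26.0, 89.9, -15.5]
wrist_force: [0.2, -1.7, 4.3]
grip_width: 0.0169
```

Run:
```python
from h import *
state()
```

```text
t 9.3 pos [0.5174 0.1836 0.0978] j [ 19.6  17.6 -21.4  50.8  -0.1  61.1] yaw 48.44 tool x [ 0.002 -0.001 -1.   ] F [ 0.2 -1.7  4.3] T [-0.29  0.04  0.02] w 0.0169
```

Request:
{"method": "step_arm", "body": {
  "commands": [
    [-0.0008,0,-0.0012,0,0.1,-6,0.0],
    [-0.0008,0,-0.0012,0,0.1,-12,0.0],
    [-0.0008,0,-0.0012,0,0.1,-18,0.0],
    [-0.0008,0,-0.0012,0,0.1,-24,0.0],
    [-0.0008,0,-0.0012,0,0.1,-30,0.0]
  ]
}}

```text
t: 9.8
position: [0.5176, 0.1837, 0.0973]
tcp_rot: [41.3, 89.9, -30.5]
wrist_force: [-0.3, -0.8, 5.7]
grip_width: 0.0169
```

Run:
```python
from h import *
state()
```

```text
t 9.8 pos [0.5176 0.1837 0.0973] j [ 19.6  17.7 -21.4  50.8  -0.1  91.4] yaw 18.19 tool x [ 0.002 -0.001 -1.   ] F [-0.3 -0.8  5.7] T [-0.24  0.17  0.  ] w 0.0169
```

Request:
{"method": "step_arm", "body": {
  "commands": [
    [-0.0008,-0.0002,-0.0005,0,0.1,-5,0.0],
    [-0.0008,-0.0002,-0.0005,0,0.1,-10,0.0],
    [-0.0008,-0.0002,-0.0005,0,0.1,-14,0.0]
  ]
}}

```text
t: 10.1
position: [0.5176, 0.1838, 0.0974]
tcp_rot: [56.1, 89.9, -29.9]
wrist_force: [-0.4, 0.1, 4.8]
grip_width: 0.017
```

Run:
```python
from h import *
state()
```

```text
t 10.1 pos [0.5176 0.1838 0.0974] j [ 1.960e+01  1.770e+01 -2.140e+01  5.080e+01 -1.000e-01  1.056e+02] yaw 4.01 tool x [ 0.001 -0.001 -1.   ] F [-0.4  0.1  4.8] T [-0.04  0.19  0.06] w 0.017
```

Request:
{"method": "step_arm", "body": {
  "commands": [
    [0,0,-0.0002,0,0,-1,0.0],
    [0,0,-0.0002,0,0,-2,0.0]
  ]
}}

```text
t: 10.3
position: [0.5178, 0.1839, 0.0975]
tcp_rot: [69.7, 89.9, -18.3]
wrist_force: [-1.9, -0.4, 5.5]
grip_width: 0.0169
```

Run:
```python
from h import *
state()
```

```text
t 10.3 pos [0.5178 0.1839 0.0975] j [ 1.960e+01  1.770e+01 -2.140e+01  5.080e+01 -1.000e-01  1.076e+02] yaw 2.00 tool x [ 0.002 -0.001 -1.   ] F [-1.9 -0.4  5.5] T [-0.16  0.51  0.04] w 0.0169
```

Request:
{"method": "step_arm", "body": {
  "commands": [
    [-0.0005,0,-0.0002,0,0,-0.7,0.0],
    [-0.0005,0,-0.0002,0,0,-1.5,0.0]
  ]
}}

```text
t: 10.5
position: [0.5174, 0.184, 0.0975]
tcp_rot: [76.1, 89.9, -13.4]
wrist_force: [-1.3, -0.2, 5.9]
grip_width: 0.0172
```

Run:
```python
from h import *
state()
```

```text
t 10.5 pos [0.5174 0.184  0.0975] j [ 1.960e+01  1.770e+01 -2.140e+01  5.080e+01 -1.000e-01  1.091e+02] yaw 0.49 tool x [ 0.002 -0.001 -1.   ] F [-1.3 -0.2  5.9] T [-0.12  0.59  0.13] w 0.0172
```

Request:
{"method": "step_arm", "body": {
  "commands": [
    [0,0,-0.0002,0,0,-0.7,0.0],
    [0,0,-0.0002,0,0,-1.3,0.0]
  ]
}}

```text
t: 10.7
position: [0.5171, 0.1841, 0.0975]
tcp_rot: [81.0, 89.9, -9.8]
wrist_force: [-2.5, -0.4, 7.6]
grip_width: 0.0169
```

Run:
```python
from h import *
state()
```

```text
t 10.7 pos [0.5171 0.1841 0.0975] j [ 19.6  17.7 -21.4  50.8  -0.  110.4] yaw -0.82 tool x [ 0.002 -0.    -1.   ] F [-2.5 -0.4  7.6] T [-0.15  0.88  0.12] w 0.0169
```

Request:
{"method": "step_arm", "body": {
  "commands": [
    [-0.0008,-0.0003,0.0002,0,0.1,0,0.0],
    [-0.0008,-0.0003,0.0002,0,0.1,0,0.0]
  ]
}}

```text
t: 10.9
position: [0.5169, 0.184, 0.0979]
tcp_rot: [108.4, 89.9, 17.6]
wrist_force: [0.6, -0.8, 3.7]
grip_width: 0.0167
```

Run:
```python
from h import *
state()
```

```text
t 10.9 pos [0.5169 0.184  0.0979] j [ 19.6  17.6 -21.4  50.9  -0.  110.4] yaw -0.81 tool x [ 0.001  0.    -1.   ] F [ 0.6 -0.8  3.7] T [0.12 0.05 0.03] w 0.0167
```

Request:
{"method": "step_arm", "body": {
  "commands": [
    [0,0,0,0,0,-0.7,0.0],
    [0,0,0,0,0,-0.7,0.0]
  ]
}}

```text
t: 11.1
position: [0.5168, 0.1841, 0.0979]
tcp_rot: [119.9, 90.0, 28.3]
wrist_force: [-1.1, 0.4, 4.5]
grip_width: 0.0168
```

Run:
```python
from h import *
state()
```

```text
t 11.1 pos [0.5168 0.1841 0.0979] j [ 19.6  17.6 -21.4  50.9   0.  111.1] yaw -1.53 tool x [ 0.001  0.    -1.   ] F [-1.1  0.4  4.5] T [0.02 0.38 0.1 ] w 0.0168
```

Request:
{"method": "step_arm", "body": {
  "commands": [
    [-0.0003,-0.0003,-0.0005,0,0,-0.7,0.0],
    [-0.0003,-0.0003,-0.0005,0,0,-1.2,0.0]
  ]
}}

```text
t: 11.3
position: [0.5164, 0.1841, 0.0977]
tcp_rot: [153.4, 89.9, 60.7]
wrist_force: [-2.2, -0.1, 7.6]
grip_width: 0.0171
```

Run:
```python
from h import *
state()
```

```text
t 11.3 pos [0.5164 0.1841 0.0977] j [ 1.960e+01  1.760e+01 -2.150e+01  5.080e+01  1.000e-01  1.123e+02] yaw -2.74 tool x [ 0.001  0.001 -1.   ] F [-2.2 -0.1  7.6] T [0.18 0.62 0.13] w 0.0171
```

Request:
{"method": "step_arm", "body": {
  "commands": [
    [0,0,0,0,0,-0.8,0.0],
    [0,0,0,0,0,-0.8,0.0]
  ]
}}

```text
t: 11.5
position: [0.5162, 0.1842, 0.0978]
tcp_rot: [166.6, 89.9, 73.1]
wrist_force: [-2.8, -0.5, 4.8]
grip_width: 0.0166
```

Run:
```python
from h import *
state()
```

```text
t 11.5 pos [0.5162 0.1842 0.0978] j [ 1.960e+01  1.760e+01 -2.150e+01  5.090e+01  1.000e-01  1.131e+02] yaw -3.52 tool x [ 0.     0.001 -1.   ] F [-2.8 -0.5  4.8] T [0.06 0.48 0.35] w 0.0166
```

Tz rose to 0.35 N m at yaw -3.5°, about 85° from the insertion angle, so this is the stop. I'll back off about 1°, then let the spring lift the lugs into the recesses.

Request:
{"method": "step_arm", "body": {
  "commands": [
    [0,0,0,0,0,1.2,0.0],
    [0,0,0,0,0,1.2,0.0]
  ]
}}

```text
t: 11.7
position: [0.5162, 0.1842, 0.0978]
tcp_rot: [165.6, 89.9, 73.3]
wrist_force: [-0.8, 1.2, 5.5]
grip_width: 0.017
```

Request:
{"method": "step_arm", "body": {
  "commands": [
    [0,0,0.001,0,0,0,0.0],
    [0,0,0.002,0,0,0,0.0],
    [0,0,0.0032,0,0,0,0.0],
    [0,0,0.0032,0,0,0,0.0]
  ]
}}

```text
t: 12.1
position: [0.5162, 0.1842, 0.101]
tcp_rot: [168.2, 89.9, 75.9]
wrist_force: [0.0, 0.4, 3.1]
grip_width: 0.0169
```

Run:
```python
from h import *
state()
```

```text
t 12.1 pos [0.5162 0.1842 0.101 ] j [ 1.960e+01  1.740e+01 -2.130e+01  5.130e+01  1.000e-01  1.119e+02] yaw -2.33 tool x [ 0.     0.001 -1.   ] F [0.  0.4 3.1] T [0.14 0.18 0.04] w 0.0169
```

Request:
{"method": "step_arm", "body": {
  "commands": [
    [0,0,0.0004,0,0,0,0.02],
    [0,0,0.0004,0,0,0,0.03],
    [0,0,0.0004,0,0,0,0.045],
    [0,0,0.0004,0,0,0,0.06],
    [0,0,0.0004,0,0,0,0.06]
  ]
}}

```text
t: 12.6
position: [0.5162, 0.1841, 0.1013]
tcp_rot: [171.2, 89.9, 78.9]
wrist_force: [0.5, -0.9, -0.4]
grip_width: 0.0603
```

Request:
{"method": "step_arm", "body": {
  "commands": [
    [0,0,0.01,0,0,0,0.06],
    [0,0,0.03,0,0,0,0.06],
    [0,0,0.06,0,0,0,0.06],
    [0,0,0.09,0,0,0,0.06],
    [0,0,0.1,0,0,0,0.06]
  ]
}}

```text
t: 13.1
position: [0.5179, 0.1848, 0.2052]
tcp_rot: [122.4, 89.7, 30.1]
wrist_force: [0.7, -0.5, 1.4]
grip_width: 0.0598
```

Run:
```python
from h import *
o,M=state(); a,K,W=snap('wrist','w6')
hsv=cv2.cvtColor(a,cv2.COLOR_BGR2HSV); m=cv2.inRange(hsv,(22,80,80),(40,255,255))
n,l,s,c=cv2.connectedComponentsWithStats(m)
for i in range(1,n):
  if s[i,4]>30:
    p=plane(K,W,c[i],.1295)
    if np.hypot(p[0]-.516,p[1]-.184)<.04: print(c[i],s[i,4],p)
t,K2,W2=snap('top','top6'); print(proj(K2,W2,[.516,.184,.1295]))
cv2.imwrite('pics/fin.png',np.hstack([cv2.resize(a,(480,360)),cv2.resize(t[165:255,117:197],(320,360),interpolation=cv2.INTER_CUBIC)]))
```

```text
t 13.1 pos [0.5179 0.1848 0.2052] j [ 1.960e+01  1.300e+01 -1.270e+01  6.400e+01  1.000e-01  1.119e+02] yaw -2.33 tool x [ 0.005  0.003 -1.   ] F [ 0.7 -0.5  1.4] T [ 0.   -0.05  0.  ] w 0.0598
[274.5462963  200.63888889] 108 [0.51754777 0.2007064  0.1295    ]
[274.39694656 242.36641221] 131 [0.51599691 0.16609265 0.1295    ]
[154.08371234 204.20784298]
```

View pics/fin.png

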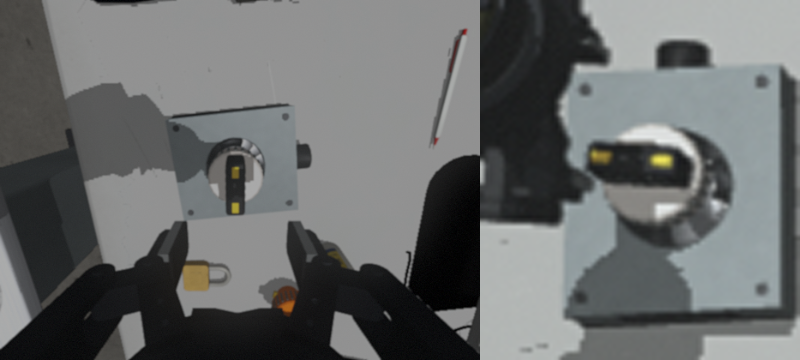

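The picture shows the cartridge seated upright in the collar, with its bar across the unit and the fingers clear. The wrist view puts the bar at about 93° clockwise and the axis within 1 mm of the fitted centre. In the top view the bar is at (154.5,204.3), and the predicted locked pose is (154.1,204.2). Handing in.

```bash
python3 -c "
from rig import env
print(env.sign_off())"
```

```text
the job is handed in; nothing more can be done
None
```

I gripped the white cartridge by its bar, pushed it into the mount and twisted it about 85° clockwise to the stop. I then backed off about 1°, let the spring lift the lugs, let go and handed the job in at about 13 s. Sign-off gives no verdict.

- **Slots:** the three wrist views put the slot line between -7.5° and -10.4° depending on the edge used. I inserted at about -8.3° and met no resistance.
- **Push-in:** the fingers went down to z = 0.0974. The spring force, about 7.8 N, matched a plunger travel of about 6.5 mm, past the 5 mm needed.
- **During the twist:** the plunger was only about 5.5–6 mm down, so the lugs may have brushed the rim. The wrist torque about the vertical stayed low until the stop, where it reached 0.35 N m, against 0.6 N m for the 50 N limit. I did not measure the contact force itself.
- **Lock:** before I let go, the cartridge rose above the rim's level and the spring force was about 5.3 N, close to the 5 N given for locked.
- **After release:** the axis measured within about 1 mm of the fitted collar centre. The bar was at about -93° in the world frame, roughly 1.7 rad from the unit's x axis. The gripper was empty, with no force on it, and about 10 cm above.

The cameras alone could not confirm the locked height to the millimetre. That rests on the force and z readings taken just before release. I did not re-measure the oil bottle, padlock and lock cylinder, but the arm was kept clear of them and no contact showed.

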